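Catch the falling case lid and lower it shut

ROBOT

A 6-joint arm with a two-finger parallel gripper is mounted at the origin on a cart in front of the work surface, level with it; the furniture and walls round the work are solid. World frame = base frame: x ahead of the robot, y to its left, z up, the work surface at z = 0. Lengths are in m, angles in rad, forces in N, time in s.
With the tool pointing down it reaches from about 0.35 to 0.975 m from the base axis. Payload 4.9 kg.
Tool frame: the origin (TCP) lies at the very end of the fingers, on their centre line; the grasp point (between the pads) lies 19 mm behind it (manip.hold_point_z is the distance from the TCP to the grasp point, in m); z points along the fingers, x is the direction in which the jaws open and shut, and the axes are right-handed (so a half turn about z gives the same grasp; the last joint's range is limited). The gripper opens to 85 mm and grips with 20 to 120 N. Pads are 22 mm wide; open, the fingers measure 114 mm over their backs; the gripper's body (76 mm by 85 mm) begins 54 mm behind the grasp point. The pads swing forward as they close: fully open they stand 13 mm farther back than shut.
Start: joints at [-1.371, 0.053, 1.613, -0, 1.476, -0.119], TCP at [0.196, -0.593, 0.207] pointing down, gripper open.
Joint ranges: [-3.01, 3.01], [-1.01, 2.22], [0.06, 2.58], [-1.02, 4.17], [0.09, 2.62], [-3.14, 3.14]. Speed limits (rad/s): [2.57, 2.57, 3.14, 3.14, 3.14, 3.14].

INTERFACE

Orientations are given as a unit quaternion [w, x, y, z].
In Python, from plant import manip gives the robot as it stands.
- The arm moves only by the shell command python3 -m handwheel 'ROWS' [OPENING]. ROWS is JSON, a list of rows, each an object of numbers: "dx", "dy", "dz": the shift along the tool's x, y, z in m; "ax", "ay", "az": the turn, a rotation vector about the tool's x, y, z in rad. In form: [{"dx": .., "dy": .., "dz": .., "ax": .., "ay": .., "az": ..}, ...]. A call has 1 to 5 rows; each row is the pose to reach, as a shift and turn from the pose commanded when the call began, along the tool's axes at that moment; what a row does not reach only later rows make up. A row lasts 1/8 s, in which the tool goes at most 62.5 mm and 10.7 degrees, less where a joint would pass 70% of its speed; a pose out of reach is approached as far as the arm can. A call with a gripper value outside its range is refused whole. OPENING is the closure in counts, from 0 (fully open) to 255 (shut), set as the call begins (- or left out, the last holds). The fingers move at their own pace and stop on an object; the grip force is fixed at half the most. Time passes only in rows, so rows that repeat a pose let the fingers close. It gives the time, the measured TCP pose, the force and the opening at its end, in the units of the state.
- manip.state(): the state, without advancing time (a new reading comes with each control period).
- manip.grab_frame(name): name is "side" or "top"; returns a dict with "image" (384x512x3 uint8, blue, green, red), "z_map" (384x512 float32, m along the optical axis (not along the pixel's ray), 0 where there is no reading), "K" (3x3 intrinsics, pixels), "xyz" and "rotation" of the camera in the world. Camera axes: x right, y up, looking along -z (the intrinsics and any distortion apply to the point x, -y, -z); pixel columns grow to the right and rows downward; lengths in m; the calibration is good to about 2 mm. A picture is of the moment at which its call begins.
- manip.job_done(): hands the job in, once; it reports no verdict.
The state is a dict: "time": time; "joint_pos": joint angles; "joint_vel": joint speeds; "joint_efforts": joint torques, N m; "tool_pos": TCP position; "tool_rot": TCP orientation; "contact_force": force on the tool from outside, world axes, zero at the start; "ft_torque": the same for the moment, N m; "gripper_width": opening from 0.0 (shut) to 1.0 (fully open).
Only numpy, scipy, OpenCV 4.12 (cv2) and the standard library are available. Lean on these libraries where they do the work, as an engineer would, in place of code of your own. Each camera call takes 0.05 s, during which the arm holds its last target.

TASK

The blue lid of the black storage case is hinged on the case's left side and stands open, leaning back past upright. Tip it over to the right from behind so that it starts to fall by itself, get in front of it and catch it on the outside of the fingers before it is two thirds of the way down, then lower it slowly and gently until it is fully shut, and move clear. Do not grip anything; leave the case, the two units inside it and everything else on the bench where they are.

Things in the scene. Friction and masses are not known exactly. Their poses are not given: they have to be found in the camera images.
- lid_hinge (a joint): Angle of the lid, rad: 0 = shut and level, 1.57 = upright, 1.85 = open against its stop, leaning back (it starts there or up to 0.1 short). Damped hinge, no catch, no spring: beyond upright it leans on the stop, short of upright it falls shut. From 1.4 it takes 2 to 3 s to 0.5; near shut it falls at a steady 0.65 to 0.9 rad/s: a slam. Gentle is under 0.45 rad/s over the last 0.25 rad.
- lid: The lid: blue plate 150 mm wide, 4 mm thick, 0.15 kg (varies 15 %), ending 104 mm from the hinge line, where a yellow tab sticks out of its middle. Origin on the hinge line; its own x axis points from tab to hinge, z out of its upper (outer) face. Resting on fingers under the tab it weighs about 0.7 N. The last 5 mm at the tab may be a drop.
- tab_tip (a point): Middle of the front edge of the lid's yellow tab (44 mm wide, 4 mm thick, 26 mm long), 130 mm from the hinge line. Lid shut: the tab overhangs the case's front wall by 30 mm, its underside 55 mm above the bench with free space below, so tilted fingers can go under it from the front and follow it all the way down. Lid open: the tab is the topmost part, about 180 mm up.
- hinge (a point): Point on the lid's hinge line, at the middle of the case's left upper edge, 55 mm above the bench; x points from the case's front to the hinge (roughly to the robot's left), y along the hinge line, z up. The case lies from x = -100 to 0 mm and y = -75 to +75 mm of this point, from the bench up to it.
- case: Black open case with grey bands, 100 mm (x) by 150 mm (y) by 55 mm high, 2 kg, standing loose on the bench; origin at the centre of its underside, x from its open front to the hinge side, z up. It carries the lid.
- stick_unit_1: Small round-topped black and white unit 33x37x16 mm, lying loose in the case's pocket at +y; origin at the centre of its underside.
- stick_unit_2: The same kind of unit in the pocket at -y.
- dongle: Blue stick 18x48x12 mm, loose bystander; origin under its centre.
- pen_2: Thin red pen 145 mm long, 9 mm thick, loose bystander; origin under its centre.
- board_5: Small beige board 42x68x10 mm, loose bystander; origin under its centre.
- white_puck: White puck, 54 mm across, 14 mm high, loose bystander; origin under its centre.

How it is judged:
On the way, in this order (a step that is already met when the one before it is completed fails the run):
1. the lid has been tipped forward past upright and falls by itself, touched by nothing (value of joint lid_hinge below 1.5 rad and velocity of joint lid_hinge below -0.04 rad/s and contact force between the fingers and lid below 0.02 N), for 0.1 s.
2. the lid is caught: while still more than 0.5 rad open it rests on the outside of the fingers (they are in front of it, not astride it) and falls no further, or only slowly (z of the grasp point in the frame of lid below 0.01 m and value of joint lid_hinge between 0.5 and 1.45 rad and velocity of joint lid_hinge above -0.3 rad/s and contact force between the fingers and lid above 0.1 N), for 0.15 s.
At the end, for the whole second after the job is handed in: The lid is fully shut (under 0.025 rad) and at rest; case, units and bystanders are within 20 mm of where they stood (value of joint lid_hinge below 0.025 rad and velocity of joint lid_hinge between -0.05 and 0.05 rad/s and distance of each of case, stick_unit_1, stick_unit_2, dongle, pen_2, board_5, white_puck from where it was at the start of the episode below 0.02 m and linear speed of case below 0.02 m/s); the robot touches nothing.
It fails at once if the lid slams: it closes faster than 0.45 rad/s between 0.25 and 0.05 rad (value of joint lid_hinge between 0.05 and 0.25 rad and velocity of joint lid_hinge below -0.45 rad/s).
It fails at once if the lid is pinched between the fingers (x of the grasp point in the frame of lid between -0.13 and 0.005 m and y of the grasp point in the frame of lid between -0.075 and 0.075 m and z of the grasp point in the frame of lid between -0.001 and 0.006 m and contact force between the fingers and lid above 3 N).
It fails at once if the lid is forced (more than 12 N) (contact force between the fingers and lid above 12 N).
It fails at once if the case is lifted, tipped or shoved more than 20 mm (distance of case from where it was at the start of the episode above 0.02 m or height (world z) of case above 0.008 m or angle between case's own z axis and vertical above 0.08 rad).
It fails at once if a unit in the case or a bystander is lifted or shifted more than 20 mm (distance of any of stick_unit_1, stick_unit_2, dongle, pen_2, board_5, white_puck from where it was at the start of the episode above 0.02 m).
It also fails if it takes over 51 s, if anything falls off the work surface, if the arm or the gripper's body presses on something with over 40 N, if the wrist force passes 120 N, or if a joint passes its speed limit or range.

## Working session

There is one attempt and no reset: what is moved stays moved. The work goes in short steps, Python scripts to look and compute and a shell command to move; the robot and the scene stay as the last step left them, time stands still between calls to the robot, and variables do not carry over. Pictures are saved under pics/ and viewed, and the job is handed in when it is done.

```bash
ls; mkdir -p pics
python3 - <<'E'
from plant import manip
import cv2,numpy as np
print(manip.state(), manip.hold_point_z)
for n in ("side","top"):
    f=manip.grab_frame(n); cv2.imwrite(f"pics/{n}0.png",f["image"]); np.savez(f"{n}0.npz",**f)
    print(n,f["K"],f["xyz"],f["rotation"])
E
```

```text
pics
{'time': 0.0, 'joint_pos': array([-1.37099936e+00,  5.33381839e-02,  1.61431284e+00, -2.16093853e-05,
        1.47600429e+00, -1.18973586e-01]), 'joint_vel': array([-4.58763099e-04,  1.42053662e-03,  1.30252557e-03, -7.58496312e-04,
        1.32124722e-05, -7.80669968e-04]), 'joint_efforts': array([ 4.54221595e-05, -3.93680656e+01, -3.70176995e+01, -1.01091005e-04,
        6.92506816e-03,  1.15312679e-05]), 'tool_pos': array([ 0.19574808, -0.59283703,  0.2061634 ]), 'tool_rot': array([-6.91294694e-04,  8.10370241e-01, -5.85917237e-01, -7.65417434e-04]), 'contact_force': array([0.03725163, 0.80280193, 0.80942415]), 'ft_torque': array([-0.03350285,  0.00781826,  0.03364756]), 'gripper_width': 1.0021735662125801} 0.0187
side [[479.11580894   0.         256.24157163]
 [  0.         479.11580894 192.75308327]
 [  0.           0.           1.        ]] [0.24630038 0.98524525 0.56523341] [-0.18785213 -0.09285989  0.48171996  0.85090217]
top [[416.81014174   0.         258.70457321]
 [  0.         416.81014174 193.34613527]
 [  0.           0.           1.        ]] [0.44378734 0.21467801 0.89686797] [ 0.71203923  0.05623448 -0.04286849 -0.69857005]
```

View pics/side0.png

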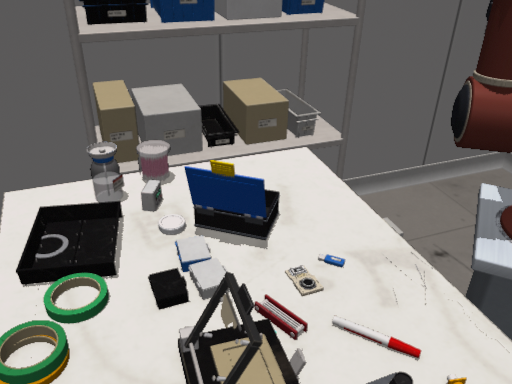

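View pics/top0.png

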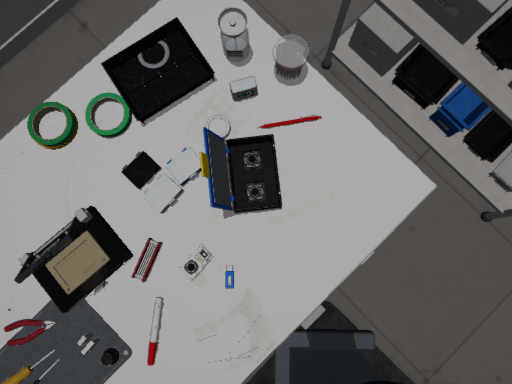

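The side picture shows the blue lid with its yellow tab at (222,168), leaning toward the camera with the case behind it. In the top picture the lid edge is at about (215,170), the tab at (205,165), and the open case spans about (230-280, 135-212). Next I measure.

```bash
cat > h.py <<'E'
import numpy as np,cv2
from scipy.spatial.transform import Rotation as R
def cloud(f):
    K=f["K"];z=f["z_map"];v,u=np.mgrid[:z.shape[0],:z.shape[1]]
    x=(u-K[0,2])/K[0,0]*z;y=(v-K[1,2])/K[1,1]*z
    q=f["rotation"];M=R.from_quat([q[1],q[2],q[3],q[0]])
    p=np.stack([x,-y,-z],-1)
    P=M.apply(p.reshape(-1,3)).reshape(p.shape)+f["xyz"]
    P[z==0]=np.nan
    return P
def masks(im):
    h=cv2.cvtColor(im,cv2.COLOR_BGR2HSV)
    blue=cv2.inRange(h,(105,120,50),(125,255,255))>0
    yel=cv2.inRange(h,(20,140,120),(32,255,255))>0
    return blue,yel
E
python3 - <<'E'
from h import *
np.set_printoptions(precision=4,suppress=True)
for n in("side","top"):
    f=np.load(n+"0.npz");P=cloud(f);b,y=masks(f["image"])
    u0,u1,v0,v1=(180,300,150,245) if n=="side" else (190,300,110,225)
    roi=np.zeros_like(b);roi[v0:v1,u0:u1]=1
    ok=roi&(np.nan_to_num(P[...,2])>0.01)
    k=cv2.erode
    for nm,m in(("blue",b),("yel",y)):
        q=P[m&ok];q=q[np.isfinite(q).all(1)]
        print(n,nm,len(q)); 
        for t in (2,50,98):print(np.percentile(q,t,axis=0))
        if nm=="blue" or len(q)>30:
            c=np.median(q,0);q=q[np.linalg.norm(q-c,axis=1)<.13]
            _,s,V=np.linalg.svd(q-q.mean(0),full_matrices=False);print("normal",V[2],"long",V[0],q.mean(0),s/np.sqrt(len(q)))
    if n=="top":
        q=P[roi]; 
        for pix in [(228,137),(274,137),(279,210),(232,211),(253,174),(252,158),(255,190),(205,165),(210,130),(215,208),(205,150),(206,178)]:
            print(pix,P[pix[1],pix[0]])
    im=f["image"][v0:v1,u0:u1];cv2.imwrite(f"pics/{n}z.png",cv2.resize(im,None,fx=5,fy=5,interpolation=cv2.INTER_CUBIC))
E
```

```text
side blue 2763
[0.5266 0.2931 0.0579]
[0.5943 0.3146 0.1082]
[0.668  0.3325 0.1524]
normal [-0.1284  0.9526 -0.2757] long [-0.9907 -0.1358 -0.0078] [0.5955 0.314  0.1071] [0.0434 0.0292 0.0012]
side yel 62
[0.5767 0.3291 0.1661]
[0.5985 0.3325 0.1772]
[0.6165 0.336  0.1796]
normal [-0.1129  0.9762 -0.1854] long [-0.991  -0.124  -0.0497] [0.5971 0.3328 0.1757] [0.012  0.0039 0.0014]
top blue 379
[0.526  0.2847 0.0269]
[0.5816 0.3174 0.1455]
[0.6715 0.333  0.1554]
normal [-0.1267  0.9481 -0.2917] long [-0.9843 -0.1565 -0.0811] [0.5939 0.3148 0.1263] [0.0546 0.0369 0.001 ]
top yel 40
[0.5761 0.328  0.1768]
[0.5963 0.3319 0.1791]
[0.6172 0.3348 0.1817]
normal [-0.1356  0.9862 -0.0952] long [-0.9908 -0.1353  0.0098] [0.5971 0.3316 0.1789] [0.013  0.0012 0.0008]
(228, 137) [ 0.6956  0.3038 -0.0012]
(274, 137) [ 0.6981  0.2016 -0.0045]
(279, 210) [0.5347 0.1884 0.0003]
(232, 211) [ 0.5308  0.29   -0.001 ]
(253, 174) [0.61   0.2458 0.015 ]
(252, 158) [0.6438 0.2485 0.0207]
(255, 190) [0.5749 0.2407 0.0173]
(205, 165) [0.5963 0.3268 0.1666]
(210, 130) [0.7065 0.3422 0.0142]
(215, 208) [ 0.5366  0.3271 -0.0004]
(205, 150) [0.6271 0.3299 0.1533]
(206, 178) [ 0.6028  0.3497 -0.0039]
```

View pics/topz.png

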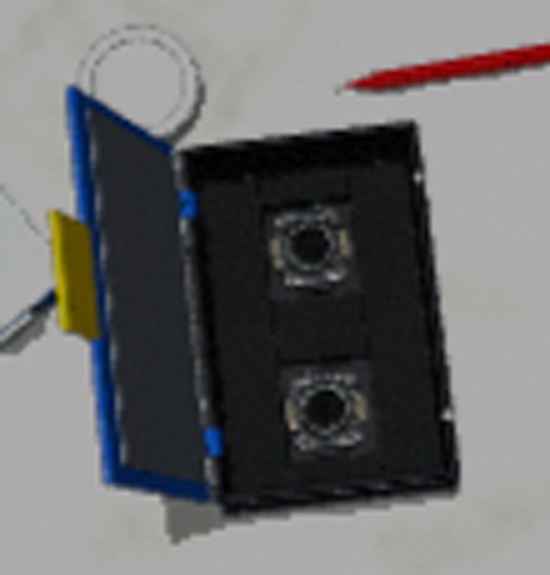

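View pics/sidez.png

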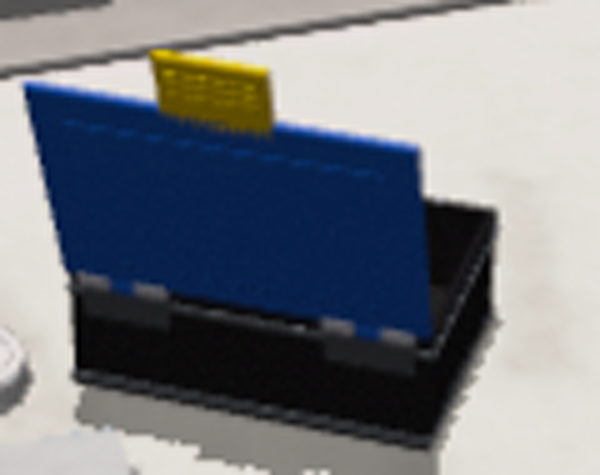

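```bash
cat >> h.py <<'E'
H=np.array([0.602,0.2975,0.055]); hx=np.array([-.134,.991,0]);hx/=np.linalg.norm(hx); hy=np.cross([0,0,1],hx)
def q2R(q): return R.from_quat([q[1],q[2],q[3],q[0]])
def tgtR(tau):
    a=np.sin(tau)*hx-np.cos(tau)*np.array([0,0,1]); x=-hy; y=np.cross(a,x)
    return R.from_matrix(np.stack([x,y,a],1))
def W(h,z,s=0): # hinge-frame h, world z, along hinge line s
    p=H+h*hx+s*hy; p[2]=z; return p
def delta(p0,q0,p,Rt):
    R0=q2R(q0) if not isinstance(q0,R) else q0
    return R0.inv().apply(np.asarray(p)-p0),(R0.inv()*Rt).as_rotvec()
def show(p,Rt,s=None):
    from plant import manip
    s=s or manip.state()
    d,r=delta(s["tool_pos"],s["tool_rot"],p,Rt)
    np.set_printoptions(precision=4,suppress=True)
    print("t",round(s["time"],3),"pos",s["tool_pos"],"j",s["joint_pos"],"F",s["contact_force"]);print("d",d,"r",r)
    rel=s["tool_pos"]-H;print("h",rel@hx,"hy",rel@hy,"z",s["tool_pos"][2], "axis",q2R(s["tool_rot"]).as_matrix()[:,2])
E
python3 - <<'E'
from h import *
show([.5,-.1,.36],tgtR(.3))
show(W(.08,.30),tgtR(.65))
E
```

```text
t 0.1 pos [ 0.1958 -0.5929  0.2063] j [-1.371   0.0533  1.6142  0.      1.476  -0.119 ] F [ 0.1762 -0.0581  0.0643]
d [-0.373  -0.4434 -0.1529] r [ 0.2487 -0.2065 -1.3754]
h -0.8279470845237935 hy 0.5218750970373791 z 0.20626930482356964 axis [-0.0003  0.0018 -1.    ]
t 0.1 pos [ 0.1958 -0.5929  0.2063] j [-1.371   0.0533  1.6142  0.      1.476  -0.119 ] F [ 0.1762 -0.0581  0.0643]
d [-0.797  -0.6795 -0.0921] r [ 0.5396 -0.4481 -1.3343]
h -0.8279470845237935 hy 0.5218750970373791 z 0.20626930482356964 axis [-0.0003  0.0018 -1.    ]
```

```bash
python3 -m handwheel '[{"dx":-0.06,"dy":-0.06,"dz":-0.06,"az":-0.18},{"dx":-0.37,"dy":-0.44,"dz":-0.15,"ax":0.25,"ay":-0.2,"az":-1.37},{"dx":-0.37,"dy":-0.44,"dz":-0.15,"ax":0.25,"ay":-0.2,"az":-1.37},{"dx":-0.37,"dy":-0.44,"dz":-0.15,"ax":0.25,"ay":-0.2,"az":-1.37},{"dx":-0.37,"dy":-0.44,"dz":-0.15,"ax":0.25,"ay":-0.2,"az":-1.37}]' 255
python3 - <<'E'
from h import *
show([.5,-.1,.36],tgtR(.3))
E
```

```text
t 0.1 pos [ 0.1958 -0.5929  0.2063] j [-1.371   0.0533  1.6142  0.      1.476  -0.119 ] F [ 0.1762 -0.0581  0.0643]
d [-0.373  -0.4434 -0.1529] r [ 0.2487 -0.2065 -1.3754]
h -0.8279470845237935 hy 0.5218750970373791 z 0.20626930482356964 axis [-0.0003  0.0018 -1.    ]invalid input at $[0]: expected keys dx, dy, dz, ax, ay, az
```

All six keys are required in every row.

```bash
python3 -m handwheel '[{"dx":-0.06,"dy":-0.06,"dz":-0.06,"ax":0.0,"ay":0.0,"az":-0.18},{"dx":-0.37,"dy":-0.44,"dz":-0.15,"ax":0.25,"ay":-0.2,"az":-1.37},{"dx":-0.37,"dy":-0.44,"dz":-0.15,"ax":0.25,"ay":-0.2,"az":-1.37},{"dx":-0.37,"dy":-0.44,"dz":-0.15,"ax":0.25,"ay":-0.2,"az":-1.37},{"dx":-0.37,"dy":-0.44,"dz":-0.15,"ax":0.25,"ay":-0.2,"az":-1.37}]' 255
python3 - <<'E'
from h import *
show([.5,-.1,.36],tgtR(.3))
E
```

```text
time: 0.72
tool_pos: [0.3494, -0.3392, 0.2966]
tool_rot: [-0.094, 0.981, -0.168, -0.005]
contact_force: [0.4, -0.7, 0.3]
gripper_width: -0.001
t 0.725 pos [ 0.3494 -0.3392  0.2966] j [-0.9995 -0.2282  1.7386  0.1225  1.7757 -0.6441] F [ 0.4077 -0.6995  0.2538]
d [ 0.0609 -0.2828 -0.0143] r [ 0.104  -0.0739 -0.4658]
h -0.5971060993594323 hy 0.33563490944290336 z 0.2966269780278713 axis [ 0.0225  0.1862 -0.9823]
```

```bash
python3 -m handwheel '[{"dx":0.06,"dy":-0.28,"dz":-0.015,"ax":0.1,"ay":-0.07,"az":-0.47},{"dx":0.06,"dy":-0.28,"dz":-0.015,"ax":0.1,"ay":-0.07,"az":-0.47},{"dx":0.06,"dy":-0.28,"dz":-0.015,"ax":0.1,"ay":-0.07,"az":-0.47},{"dx":0.06,"dy":-0.28,"dz":-0.015,"ax":0.1,"ay":-0.07,"az":-0.47},{"dx":0.06,"dy":-0.28,"dz":-0.015,"ax":0.1,"ay":-0.07,"az":-0.47}]'
python3 - <<'E'
from h import *
show(W(.02,.32),tgtR(.65))
E
```

```text
time: 1.35
tool_pos: [0.4999, -0.1027, 0.36]
tool_rot: [-0.146, 0.987, 0.067, -0.008]
contact_force: [0.4, -0.2, -0.1]
gripper_width: -0.0
t 1.35 pos [ 0.4999 -0.1027  0.36  ] j [-0.4924 -0.1827  1.609   0.2504  1.879  -0.5707] F [ 0.4344 -0.2339 -0.0693]
d [ 0.1547 -0.374   0.1554] r [ 0.3564 -0.0028  0.0015]
h -0.38292406266475076 hy 0.1547742917913556 z 0.3600049036047141 axis [-0.0358  0.2872 -0.9572]
```

```bash
python3 -m handwheel '[{"dx":0.155,"dy":-0.374,"dz":0.155,"ax":0.356,"ay":0.0,"az":0.0},{"dx":0.155,"dy":-0.374,"dz":0.155,"ax":0.356,"ay":0.0,"az":0.0},{"dx":0.155,"dy":-0.374,"dz":0.155,"ax":0.356,"ay":0.0,"az":0.0},{"dx":0.155,"dy":-0.374,"dz":0.155,"ax":0.356,"ay":0.0,"az":0.0},{"dx":0.155,"dy":-0.374,"dz":0.155,"ax":0.356,"ay":0.0,"az":0.0}]'
python3 - <<'E'
from h import *
show(W(.02,.32),tgtR(.65))
E
```

```text
time: 1.98
tool_pos: [0.5716, 0.1993, 0.3301]
tool_rot: [-0.318, 0.946, 0.063, -0.02]
contact_force: [1.2, -0.6, -0.2]
gripper_width: 0.004
t 1.975 pos [0.5716 0.1993 0.3301] j [-0.0958 -0.0459  1.611   0.6377  1.7106 -0.1799] F [ 1.2455 -0.6081 -0.2162]
d [ 0.0429 -0.0841  0.0767] r [ 0.0005 -0.0033 -0.0011]
h -0.09322469019243987 hy 0.0432328541255098 z 0.3301370135429578 axis [-0.0778  0.5998 -0.7964]
```

Run:
```python
from h import *
show(W(.095,.25),tgtR(.65))
print(delta(W(.095,.25),tgtR(.65),W(.095,.165),tgtR(.65)))
show(W(.095,.165),tgtR(.65))
```

```text
t 1.975 pos [0.5716 0.1993 0.3301] j [-0.0958 -0.0459  1.611   0.6377  1.7106 -0.1799] F [ 1.2455 -0.6081 -0.2162]
d [ 0.0425 -0.1015  0.1778] r [ 0.0005 -0.0033 -0.0011]
h -0.09322469019243987 hy 0.0432328541255098 z 0.3301370135429578 axis [-0.0778  0.5998 -0.7964]
(array([0.    , 0.0514, 0.0677]), array([0., 0., 0.]))
t 1.975 pos [0.5716 0.1993 0.3301] j [-0.0958 -0.0459  1.611   0.6377  1.7106 -0.1799] F [ 1.2455 -0.6081 -0.2162]
d [ 0.0424 -0.0501  0.2455] r [ 0.0005 -0.0033 -0.0011]
h -0.09322469019243987 hy 0.0432328541255098 z 0.3301370135429578 axis [-0.0778  0.5998 -0.7964]
```

```bash
python3 -m handwheel '[{"dx":0.0425,"dy":-0.1015,"dz":0.178,"ax":0.0,"ay":-0.003,"az":0.0},{"dx":0.0425,"dy":-0.1015,"dz":0.178,"ax":0.0,"ay":-0.003,"az":0.0},{"dx":0.0425,"dy":-0.1015,"dz":0.178,"ax":0.0,"ay":-0.003,"az":0.0},{"dx":0.0425,"dy":-0.1015,"dz":0.178,"ax":0.0,"ay":-0.003,"az":0.0},{"dx":0.0425,"dy":-0.1015,"dz":0.178,"ax":0.0,"ay":-0.003,"az":0.0}]'
python3 - <<'E'
from h import *
from plant import manip
show(W(.095,.165),tgtR(.65))
f=manip.grab_frame("top");cv2.imwrite("pics/top1.png",f["image"])
f=manip.grab_frame("side");cv2.imwrite("pics/side1.png",f["image"])
E
```

```text
time: 2.6
tool_pos: [0.5881, 0.3906, 0.2493]
tool_rot: [-0.318, 0.946, 0.064, -0.023]
contact_force: [-0.2, -0.8, 0.3]
gripper_width: 0.007
t 2.6 pos [0.5881 0.3906 0.2493] j [ 0.2136  0.1186  1.5762  0.6546  1.4268 -0.0124] F [-0.1603 -0.8302  0.3477]
d [0.0014 0.0502 0.0677] r [0.0012 0.0025 0.0001]
h 0.09410259386470021 hy 0.0012779816934732253 z 0.24927143308307073 axis [-0.0835  0.5985 -0.7968]
```

View pics/side1.png

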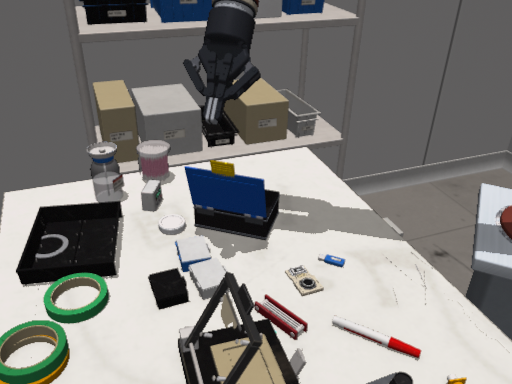

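View pics/top1.png

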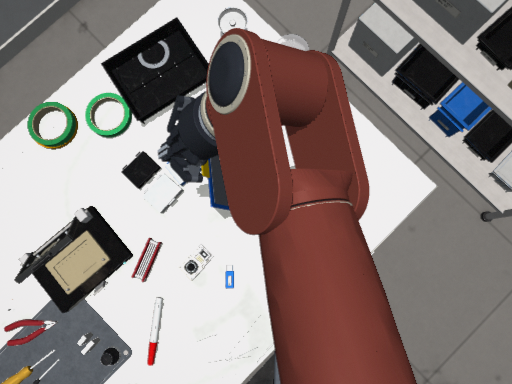

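Side view: the closed fingertips are at (212,118), above and behind the tab at (222,168). In the top view the arm hides most of the case. Descending behind the tab.

```bash
python3 -m handwheel '[{"dx":0.0,"dy":0.025,"dz":0.034,"ax":0.0,"ay":0.0,"az":0.0},{"dx":0.0,"dy":0.05,"dz":0.068,"ax":0.0,"ay":0.0,"az":0.0},{"dx":0.0,"dy":0.05,"dz":0.068,"ax":0.0,"ay":0.0,"az":0.0}]'
python3 - <<'E'
from h import *
from plant import manip
show(W(.070,.165),tgtR(.65))
print(delta(W(.07,.165),tgtR(.65),W(.012,.165),tgtR(.65)))
f=manip.grab_frame("side");cv2.imwrite("pics/side2.png",cv2.resize(f["image"][60:260,140:340],None,fx=3,fy=3))
E
```

```text
time: 3.08
tool_pos: [0.5875, 0.389, 0.1629]
tool_rot: [-0.318, 0.946, 0.062, -0.024]
contact_force: [-0.6, -0.4, -1.5]
gripper_width: 0.0
t 3.075 pos [0.5875 0.389  0.1629] j [ 0.2115  0.1876  1.6483  0.6716  1.3177 -0.0967] F [-0.5522 -0.3543 -1.5042]
d [ 0.0021  0.0167 -0.0153] r [ 0.0016  0.0035 -0.0057]
h 0.09261114322916017 hy 0.002096613409136027 z 0.16289818211298046 axis [-0.0844  0.598  -0.797 ]
(array([ 0.    ,  0.0462, -0.0351]), array([0., 0., 0.]))
```

View pics/side2.png

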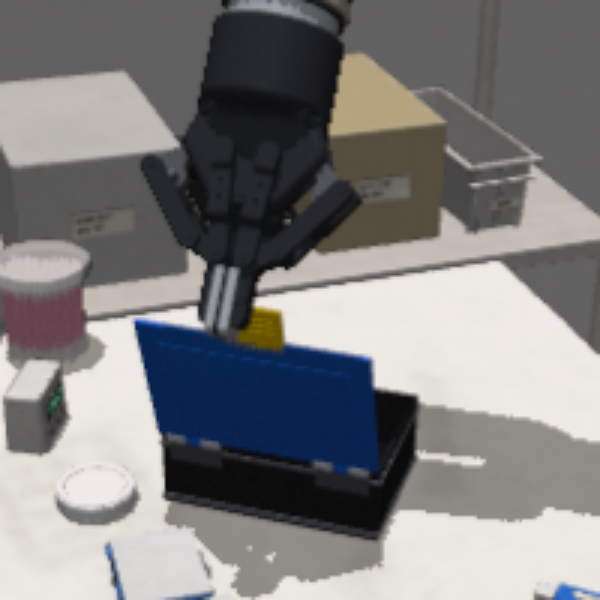

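The fingertips are behind the tab and free of it, with the knuckles above the lid edge. Pushing in small steps.

```bash
cat >> h.py <<'E'
def lid(f):
    "lid angle from the blue points of the side view, fitted as a plane through the hinge line"
    P=cloud(f);b,y=masks(f["image"])
    q=P[cv2.erode(b.astype(np.uint8),np.ones((3,3)))>0];q=q[np.isfinite(q).all(1)]
    r=q-H;a=r@hx;s=r@hy;z=r[:,2]
    k=(abs(s)<.08)&(z>.012)&(np.hypot(a,z)<.125)&(a<.05);a,z=a[k],z[k]
    th=np.arctan2(z,-a);d=np.hypot(a,z)
    w=d>.03
    return k.sum(), np.median(th[w])-0.003/0.07*0, (y.sum())
E
python3 -m handwheel '[{"dx":0.0,"dy":0.008,"dz":-0.006,"ax":0.0,"ay":0.0,"az":0.0},{"dx":0.0,"dy":0.016,"dz":-0.012,"ax":0.0,"ay":0.0,"az":0.0},{"dx":0.0,"dy":0.024,"dz":-0.018,"ax":0.0,"ay":0.0,"az":0.0},{"dx":0.0,"dy":0.031,"dz":-0.024,"ax":0.0,"ay":0.0,"az":0.0},{"dx":0.0,"dy":0.038,"dz":-0.029,"ax":0.0,"ay":0.0,"az":0.0}]'
python3 - <<'E'
from h import *
from plant import manip
print(lid(np.load("side0.npz")))
show(W(.012,.165),tgtR(.65))
f=manip.grab_frame("side");print(lid(f));cv2.imwrite("pics/side3.png",cv2.resize(f["image"][60:260,140:340],None,fx=3,fy=3))
E
```

```text
time: 3.75
tool_pos: [0.5955, 0.3432, 0.1667]
tool_rot: [-0.318, 0.946, 0.063, -0.021]
contact_force: [-0.1, -0.1, -0.0]
gripper_width: -0.001
(np.int64(2314), np.float64(1.8874162740446199), np.int64(192))
t 3.75 pos [0.5955 0.3432 0.1667] j [ 0.1385  0.169   1.6632  0.6668  1.3602 -0.1571] F [-0.0769 -0.0681 -0.0349]
d [ 0.0003  0.0282 -0.0193] r [ 0.0004 -0.0009 -0.0001]
h 0.046174259825362676 hy 0.0002907671849575454 z 0.1666784730164496 axis [-0.0801  0.5995 -0.7963]
(np.int64(2316), np.float64(1.8869838645391572), np.int64(229))
```

View pics/side3.png

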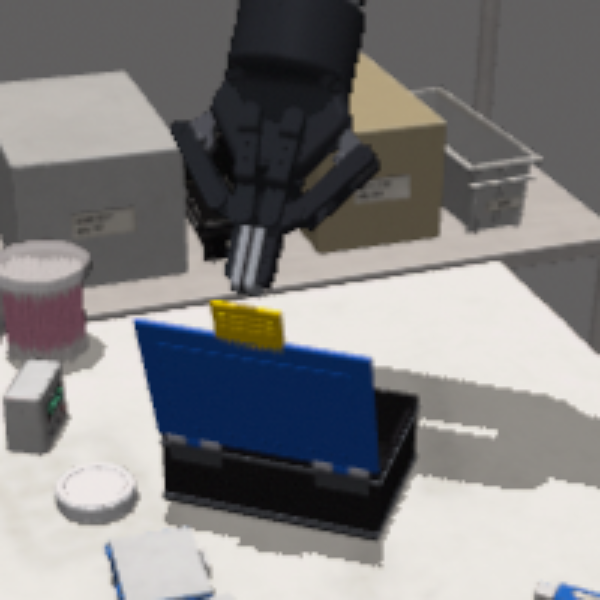

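```bash
cat >> h.py <<'E'
def proj(f,p):
    q=f["rotation"];M=R.from_quat([q[1],q[2],q[3],q[0]])
    c=M.inv().apply(np.asarray(p)-f["xyz"]);K=f["K"]
    return K[0,0]*c[0]/-c[2]+K[0,2],K[1,1]*-c[1]/-c[2]+K[1,2],-c[2]
E
python3 - <<'E'
from h import *
from plant import manip
np.set_printoptions(precision=4,suppress=True)
f=manip.grab_frame("side");s=manip.state();P=cloud(f)
print(s["tool_pos"],proj(f,s["tool_pos"]), proj(f,[.597,.333,.18]))
for u,v in[(223,156),(223,153),(222,150),(222,146),(222,140),(222,162),(222,168)]:print(u,v,P[v,u])
E
```

```text
[0.5956 0.343  0.1663] (np.float64(218.68267054849747), np.float64(170.6187638140312), np.float64(0.8293738403332545)) (np.float64(220.55172870140814), np.float64(161.0366246915991), np.float64(0.8306423805007708))
223 156 [0.5909 0.3353 0.1922]
223 153 [0.5912 0.3345 0.1975]
222 150 [0.5951 0.3305 0.2006]
222 146 [0.5983 0.3244 0.2048]
222 140 [0.6007 0.3196 0.2137]
222 162 [0.5944 0.3326 0.1785]
222 168 [0.5953 0.3312 0.1658]
```

Run:
```python
from h import *
from plant import manip
np.set_printoptions(precision=4,suppress=True)
f=manip.grab_frame("side");s=manip.state();P=cloud(f)
M=q2R(s["tool_rot"])
L=M.inv().apply((P-s["tool_pos"]).reshape(-1,3)).reshape(P.shape)
k=(np.linalg.norm(L[...,:2],axis=-1)<.035)&(L[...,2]>-.12)&(L[...,2]<.03)
b,y=masks(f["image"]);k&=~(b|y)
q=L[k]
for z0 in np.arange(-.12,.03,.01):
    w=q[(q[:,2]>=z0)&(q[:,2]<z0+.01)]
    if len(w):print(round(z0,3),len(w),w.min(0),w.max(0))
```

```text
-0.12 227 [-0.0346 -0.0233 -0.1199] [ 0.0333  0.0058 -0.1101]
-0.11 188 [-0.0299 -0.0204 -0.11  ] [ 0.0268  0.0085 -0.1   ]
-0.1 159 [-0.0236 -0.0207 -0.0999] [ 0.0345  0.0169 -0.09  ]
-0.09 183 [-0.0334 -0.0195 -0.0899] [ 0.0333  0.0101 -0.08  ]
-0.08 215 [-0.0344 -0.0156 -0.0799] [ 0.0319  0.0115 -0.07  ]
-0.07 169 [-0.0309 -0.0153 -0.07  ] [ 0.0271  0.0117 -0.06  ]
-0.06 96 [-0.0149 -0.0126 -0.06  ] [ 0.0137  0.007  -0.0501]
-0.05 102 [-0.0152 -0.0137 -0.05  ] [ 0.0131  0.0058 -0.04  ]
-0.04 103 [-0.0149 -0.0143 -0.0398] [ 0.0127  0.0064 -0.0301]
-0.03 52 [-0.0079 -0.0155 -0.03  ] [ 0.0102  0.0102 -0.0234]
-0.02 67 [-0.0235  0.     -0.018 ] [ 0.0202  0.0101 -0.01  ]
-0.01 141 [-0.0254  0.0052 -0.0098] [ 0.0231  0.0227 -0.    ]
-0.0 53 [-0.0231  0.0189  0.0001] [0.0192 0.0287 0.0043]
```

Run:
```python
from h import *
from plant import manip
f=manip.grab_frame("side");s=manip.state()
im=cv2.resize(f["image"][100:190,180:270],None,fx=6,fy=6,interpolation=cv2.INTER_NEAREST)
M=q2R(s["tool_rot"])
for t in (0,-.0187,-.03,-.05):
    u,v,_=proj(f,s["tool_pos"]+M.apply([0,0,t])); cv2.circle(im,(int((u-180)*6),int((v-100)*6)),4,(0,0,255),-1)
cv2.imwrite("pics/z4.png",im)
d=np.load("side0.npz")
f1=cv2.imread("pics/side1.png")
```

```text
(no output)
```

View pics/z4.png

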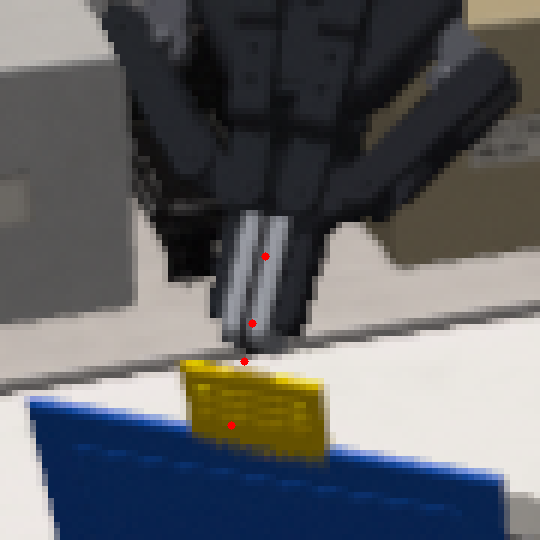

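The visible fingertip ends about 25 mm short of the reported TCP along the tool axis. Shut fingers end at tool z ≈ -0.025, so they passed just over the tab without touching it: there was no force and the lid did not move. I'll back off behind the tab and repeat 22 mm lower.

```bash
python3 -m handwheel '[{"dx":0.0,"dy":-0.024,"dz":0.018,"ax":0.0,"ay":0.0,"az":0.0},{"dx":0.0,"dy":-0.048,"dz":0.036,"ax":0.0,"ay":0.0,"az":0.0},{"dx":0.0,"dy":-0.048,"dz":0.036,"ax":0.0,"ay":0.0,"az":0.0},{"dx":0.0,"dy":-0.035,"dz":0.054,"ax":0.0,"ay":0.0,"az":0.0},{"dx":0.0,"dy":-0.035,"dz":0.054,"ax":0.0,"ay":0.0,"az":0.0}]'
python3 - <<'E'
from h import *
from plant import manip
show(W(.082,.145),tgtR(.65))
f=manip.grab_frame("side");print(lid(f))
E
```

```text
time: 4.58
tool_pos: [0.5855, 0.4026, 0.1405]
tool_rot: [-0.318, 0.946, 0.062, -0.024]
contact_force: [0.0, -0.5, -0.9]
gripper_width: -0.001
t 4.575 pos [0.5855 0.4026 0.1405] j [ 0.233   0.2165  1.655   0.679   1.2776 -0.1047] F [ 0.006  -0.4621 -0.929 ]
d [ 0.0023  0.0167 -0.0183] r [ 0.0018  0.004  -0.0041]
h 0.1064033837176117 hy 0.0023040903045733144 z 0.1404994991380747 axis [-0.0849  0.5977 -0.7972]
(np.int64(2027), np.float64(1.8896977349811666), np.int64(168))
```

```bash
python3 -m handwheel '[{"dx":0.0,"dy":0.009,"dz":-0.009,"ax":0.0,"ay":0.0,"az":0.0},{"dx":0.0,"dy":0.018,"dz":-0.017,"ax":0.0,"ay":0.0,"az":0.0},{"dx":0.0,"dy":0.025,"dz":-0.022,"ax":0.0,"ay":0.0,"az":0.0},{"dx":0.0,"dy":0.032,"dz":-0.028,"ax":0.0,"ay":0.0,"az":0.0},{"dx":0.0,"dy":0.039,"dz":-0.034,"ax":0.0,"ay":0.0,"az":0.0}]'
python3 - <<'E'
from h import *
from plant import manip
show(W(.04,.145),tgtR(.65))
f=manip.grab_frame("side");print(lid(f));cv2.imwrite("pics/side5.png",cv2.resize(f["image"][60:260,140:340],None,fx=3,fy=3))
E
```

```text
time: 5.25
tool_pos: [0.595, 0.3534, 0.1514]
tool_rot: [-0.32, 0.945, 0.064, -0.02]
contact_force: [-1.0, 2.7, 7.5]
gripper_width: -0.005
t 5.25 pos [0.595  0.3534 0.1514] j [ 0.153   0.1884  1.6694  0.6759  1.3303 -0.1653] F [-1.015   2.7285  7.4719]
d [-0.0006  0.0169 -0.0048] r [-0.0032 -0.0026  0.002 ]
h 0.05631165667740718 hy -0.0005833118642704759 z 0.15144464552522502 axis [-0.0788  0.6026 -0.7941]
(np.int64(2650), np.float64(1.747520993254739), np.int64(172))
```

View pics/side5.png

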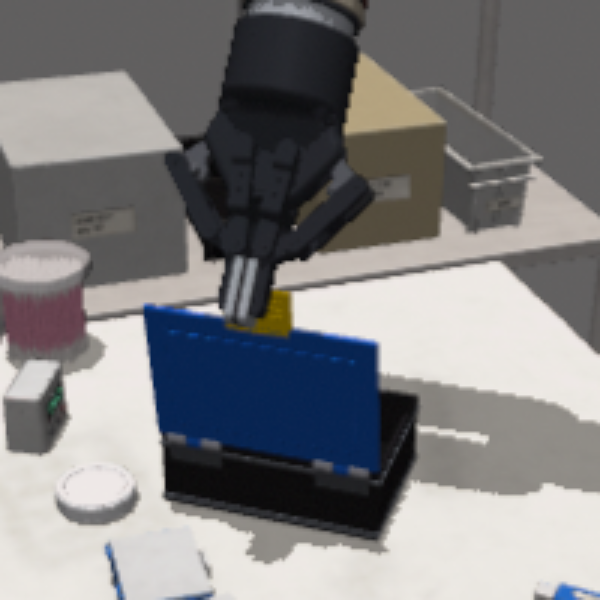

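The wrist reads about 8 N, mostly upward. At this tilt the finger slope pushes the tab down as well as forward, which is too close to the 12 N limit. I'll back off and push with a steeper tool.

```bash
python3 -m handwheel '[{"dx":0.0,"dy":-0.016,"dz":0.008,"ax":0.0,"ay":0.0,"az":0.0},{"dx":0.0,"dy":-0.032,"dz":0.024,"ax":0.0,"ay":0.0,"az":0.0},{"dx":0.0,"dy":-0.032,"dz":0.024,"ax":0.0,"ay":0.0,"az":0.0}]'
python3 - <<'E'
from h import *
from plant import manip
show(W(.09,.142),tgtR(.25))
f=manip.grab_frame("side");print(lid(f))
E
```

```text
time: 5.68
tool_pos: [0.5871, 0.3946, 0.1473]
tool_rot: [-0.318, 0.946, 0.065, -0.022]
contact_force: [-0.1, 0.0, -0.3]
gripper_width: 0.001
t 5.675 pos [0.5871 0.3946 0.1473] j [ 0.2199  0.2061  1.6553  0.6775  1.2921 -0.1143] F [-0.0577  0.0279 -0.3215]
d [ 0.0018  0.0098 -0.0008] r [-0.3993  0.0023  0.0022]
h 0.09824225609637885 hy 0.0017745403566963313 z 0.14727220506980016 axis [-0.0837  0.5988 -0.7965]
(np.int64(2340), np.float64(1.766351670042125), np.int64(180))
```

```bash
python3 -m handwheel '[{"dx":0.002,"dy":0.0,"dz":0.0,"ax":-0.18,"ay":0.0,"az":0.0},{"dx":0.002,"dy":0.004,"dz":0.0,"ax":-0.36,"ay":0.0,"az":0.0},{"dx":0.002,"dy":0.01,"dz":0.0,"ax":-0.4,"ay":0.0,"az":0.0},{"dx":0.002,"dy":0.01,"dz":0.0,"ax":-0.4,"ay":0.0,"az":0.0}]'
python3 - <<'E'
from h import *
from plant import manip
show(W(.06,.142),tgtR(.25))
print(delta(W(.06,.142),tgtR(.25),W(.05,.142),tgtR(.25)))
f=manip.grab_frame("side");print(lid(f))
E
```

```text
time: 6.22
tool_pos: [0.5913, 0.3857, 0.142]
tool_rot: [-0.124, 0.99, 0.067, -0.008]
contact_force: [-0.4, -0.1, -0.6]
gripper_width: -0.006
t 6.225 pos [0.5913 0.3857 0.142 ] j [0.368  0.2257 1.5497 0.2511 1.3155 0.1749] F [-0.4389 -0.1381 -0.6026]
d [-0.0012  0.0279 -0.0072] r [0.0004 0.0003 0.0011]
h 0.08879794513810119 hy -0.0011599835539081618 z 0.14196010210100776 axis [-0.0334  0.2448 -0.969 ]
(array([ 0.    ,  0.0097, -0.0025]), array([0., 0., 0.]))
(np.int64(2202), np.float64(1.8404663140614357), np.int64(203))
```

```bash
python3 -m handwheel '[{"dx":0.0,"dy":0.010,"dz":-0.002,"ax":0.0,"ay":0.0,"az":0.0},{"dx":0.0,"dy":0.02,"dz":-0.005,"ax":0.0,"ay":0.0,"az":0.0},{"dx":0.0,"dy":0.03,"dz":-0.008,"ax":0.0,"ay":0.0,"az":0.0},{"dx":0.0,"dy":0.037,"dz":-0.01,"ax":0.0,"ay":0.0,"az":0.0},{"dx":0.0,"dy":0.044,"dz":-0.012,"ax":0.0,"ay":0.0,"az":0.0}]'
python3 - <<'E'
from h import *
from plant import manip
show(W(.02,.142),tgtR(.25))
f=manip.grab_frame("side");print(lid(f));cv2.imwrite("pics/side6.png",cv2.resize(f["image"][60:260,140:340],None,fx=3,fy=3))
E
```

```text
time: 6.9
tool_pos: [0.5983, 0.3391, 0.1435]
tool_rot: [-0.124, 0.99, 0.066, -0.008]
contact_force: [0.2, 0.8, 1.6]
gripper_width: -0.001
t 6.9 pos [0.5983 0.3391 0.1435] j [0.2985 0.1927 1.5851 0.2539 1.3286 0.1078] F [0.2174 0.8244 1.5654]
d [-0.0018  0.0214 -0.0039] r [ 0.0001 -0.0013 -0.0004]
h 0.0417043380236684 hy -0.001859012982067962 z 0.1435430768197704 axis [-0.0319  0.2453 -0.9689]
(np.int64(2585), np.float64(1.760829612797079), np.int64(180))
```

View pics/side6.png

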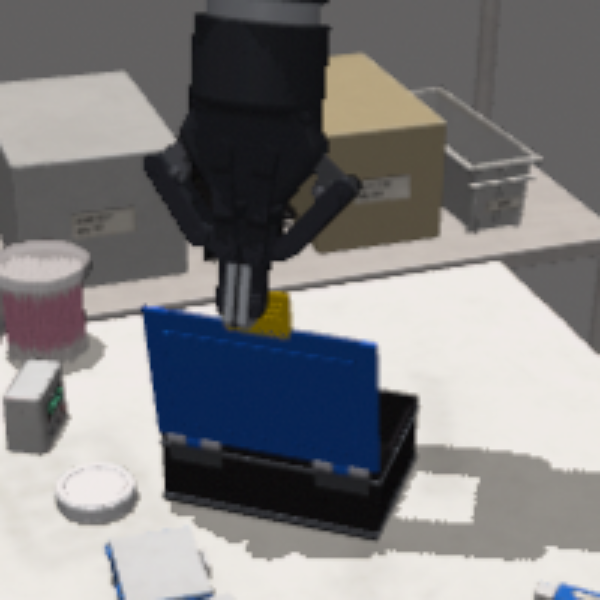

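Force is low now (about 1.5 N) and the lid is at about 1.72 rad. Pushing on past upright.

```bash
python3 -m handwheel '[{"dx":0.0,"dy":0.01,"dz":-0.0025,"ax":0.0,"ay":0.0,"az":0.0},{"dx":0.0,"dy":0.019,"dz":-0.005,"ax":0.0,"ay":0.0,"az":0.0},{"dx":0.0,"dy":0.028,"dz":-0.007,"ax":0.0,"ay":0.0,"az":0.0},{"dx":0.0,"dy":0.035,"dz":-0.009,"ax":0.0,"ay":0.0,"az":0.0}]'
python3 - <<'E'
from h import *
from plant import manip
show(W(.007,.142),tgtR(.25))
f=manip.grab_frame("side");print(lid(f));cv2.imwrite("pics/side7.png",cv2.resize(f["image"][60:260,140:340],None,fx=3,fy=3))
E
```

```text
time: 7.45
tool_pos: [0.6027, 0.303, 0.1428]
tool_rot: [-0.124, 0.99, 0.066, -0.008]
contact_force: [0.1, 0.4, 0.6]
gripper_width: -0.001
t 7.45 pos [0.6027 0.303  0.1428] j [0.2437 0.1731 1.6085 0.2546 1.3397 0.0538] F [0.07   0.3555 0.5771]
d [-0.0014 -0.0014  0.0012] r [ 0.0008  0.     -0.0006]
h 0.00531042299041225 hy -0.0014092693779924452 z 0.1427834439839919 axis [-0.0331  0.2444 -0.9691]
(np.int64(3144), np.float64(1.4733992767557718), np.int64(183))
```

View pics/side7.png

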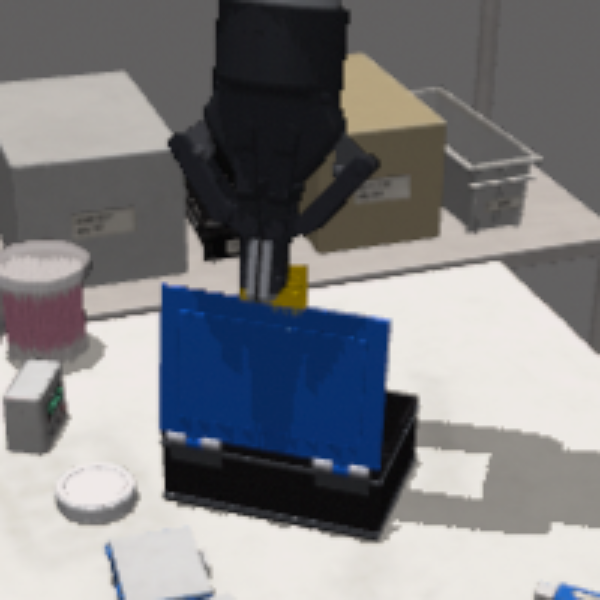

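The lid is at about 1.43-1.47 rad, past upright. Moving over the top to the front.

```bash
python3 -m handwheel '[{"dx":0.0,"dy":-0.018,"dz":-0.052,"ax":0.0,"ay":0.0,"az":0.0},{"dx":0.0,"dy":0.013,"dz":-0.091,"ax":0.0,"ay":0.0,"az":0.0},{"dx":0.001,"dy":0.063,"dz":-0.098,"ax":0.18,"ay":0.0,"az":0.0},{"dx":0.001,"dy":0.092,"dz":-0.065,"ax":0.36,"ay":0.0,"az":0.0},{"dx":0.001,"dy":0.108,"dz":-0.009,"ax":0.4,"ay":0.0,"az":0.0}]'
python3 - <<'E'
from h import *
from plant import manip
show(W(-.0565,.121),tgtR(.65))
f=manip.grab_frame("side");print(lid(f));cv2.imwrite("pics/side8.png",cv2.resize(f["image"][60:260,140:340],None,fx=3,fy=3))
E
```

```text
time: 8.12
tool_pos: [0.6201, 0.1941, 0.1251]
tool_rot: [-0.319, 0.946, 0.061, -0.019]
contact_force: [0.6, -0.7, -0.6]
gripper_width: -0.0
t 8.125 pos [0.6201 0.1941 0.1251] j [-0.0972  0.218   1.6819  0.6383  1.4383 -0.3785] F [ 0.6343 -0.6794 -0.5571]
d [-0.0044 -0.036   0.0325] r [-0.     -0.0068 -0.0025]
h -0.10488435073718988 hy -0.004074475294835482 z 0.1250946882343299 axis [-0.0743  0.6006 -0.7961]
(np.int64(3175), np.float64(1.4301228464681817), np.int64(487))
```

View pics/side8.png

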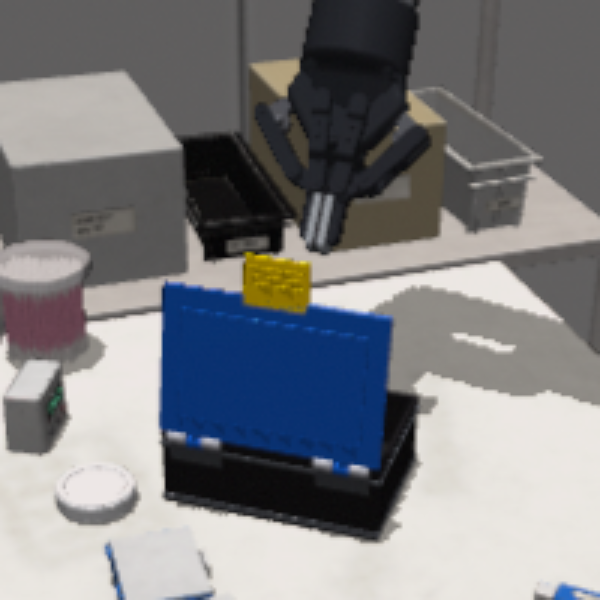

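The lid is falling freely (reading 1.47 → 1.43 over 0.67 s) and the fingertips are in front of it at crop (318,248). Moving to the catch pose.

```bash
python3 -m handwheel '[{"dx":-0.002,"dy":-0.012,"dz":0.011,"ax":0.0,"ay":0.0,"az":0.0},{"dx":-0.004,"dy":-0.024,"dz":0.022,"ax":0.0,"ay":-0.007,"az":0.0},{"dx":-0.004,"dy":-0.036,"dz":0.032,"ax":0.0,"ay":-0.007,"az":0.0},{"dx":-0.004,"dy":-0.036,"dz":0.032,"ax":0.0,"ay":-0.007,"az":0.0}]'
python3 - <<'E'
from h import *
from plant import manip
show(W(-.0565,.121),tgtR(.65))
f=manip.grab_frame("side");print(lid(f));cv2.imwrite("pics/side9.png",cv2.resize(f["image"][60:260,140:340],None,fx=3,fy=3))
E
```

```text
time: 8.68
tool_pos: [0.6078, 0.2474, 0.1237]
tool_rot: [-0.318, 0.945, 0.067, -0.023]
contact_force: [-0.0, -0.0, -0.3]
gripper_width: 0.0
t 8.675 pos [0.6078 0.2474 0.1237] j [-0.013   0.208   1.6956  0.6508  1.3989 -0.323 ] F [-0.0197 -0.0479 -0.3458]
d [ 0.0009  0.0065 -0.0015] r [0.0011 0.0058 0.005 ]
h -0.0503951265420895 hy 0.0009498145356121411 z 0.12372696517810476 axis [-0.0867  0.5981 -0.7967]
(np.int64(3242), np.float64(1.3838398896808797), np.int64(491))
```

View pics/side9.png

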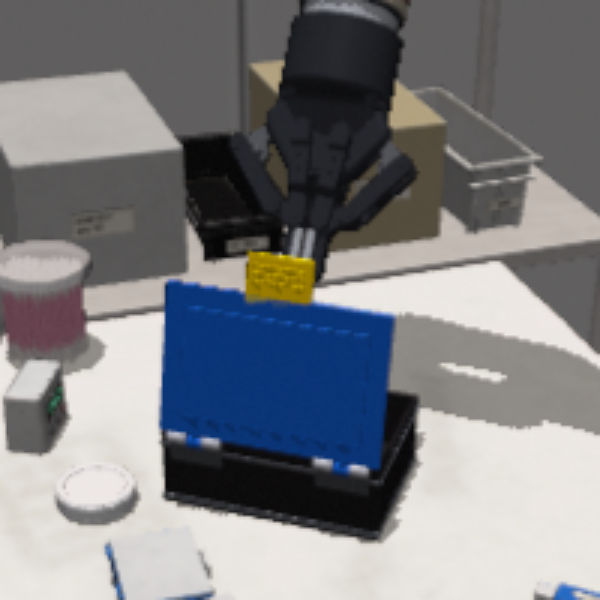

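```bash
python3 -m handwheel '[{"dx":0,"dy":0,"dz":0,"ax":0,"ay":0,"az":0},{"dx":0,"dy":0,"dz":0,"ax":0,"ay":0,"az":0},{"dx":0,"dy":0,"dz":0,"ax":0,"ay":0,"az":0},{"dx":0,"dy":0,"dz":0,"ax":0,"ay":0,"az":0},{"dx":0,"dy":0,"dz":0,"ax":0,"ay":0,"az":0}]'
python3 - <<'E'
from h import *
from plant import manip
show(W(-.0565,.121),tgtR(.65))
f=manip.grab_frame("side");print(lid(f))
E
```

```text
time: 9.35
tool_pos: [0.6077, 0.2449, 0.1214]
tool_rot: [-0.318, 0.946, 0.065, -0.025]
contact_force: [-0.1, 0.6, -0.2]
gripper_width: 0.003
t 9.35 pos [0.6077 0.2449 0.1214] j [-0.0172  0.2104  1.6973  0.6508  1.3988 -0.3235] F [-0.1452  0.5658 -0.2325]
d [ 0.0014  0.0031 -0.0019] r [ 0.0005  0.0064 -0.0003]
h -0.052909492285344445 hy 0.0014031343892467242 z 0.12140955454397456 axis [-0.0874  0.5985 -0.7963]
(np.int64(3259), np.float64(1.3007085115114612), np.int64(519))
```

```bash
python3 -m handwheel '[{"dx":0,"dy":0,"dz":0,"ax":0,"ay":0,"az":0},{"dx":0,"dy":0,"dz":0,"ax":0,"ay":0,"az":0},{"dx":0,"dy":0,"dz":0,"ax":0,"ay":0,"az":0},{"dx":0,"dy":0,"dz":0,"ax":0,"ay":0,"az":0},{"dx":0,"dy":0,"dz":0,"ax":0,"ay":0,"az":0}]'
python3 - <<'E'
from h import *
from plant import manip
show(W(-.0565,.121),tgtR(.65))
f=manip.grab_frame("side");print(lid(f));cv2.imwrite("pics/side10.png",cv2.resize(f["image"][60:260,140:340],None,fx=3,fy=3))
E
```

```text
time: 10.02
tool_pos: [0.6076, 0.2451, 0.1215]
tool_rot: [-0.318, 0.946, 0.065, -0.024]
contact_force: [-0.1, 0.7, 0.0]
gripper_width: 0.001
t 10.025 pos [0.6076 0.2451 0.1215] j [-0.0169  0.2103  1.6973  0.6508  1.3989 -0.3234] F [-0.0555  0.6734  0.0222]
d [ 0.0014  0.0033 -0.0019] r [0.0005 0.0065 0.    ]
h -0.05271137507265598 hy 0.0014352660389851265 z 0.12152022199067575 axis [-0.0875  0.5985 -0.7964]
(np.int64(3319), np.float64(1.1713062477353169), np.int64(467))
```

View pics/side10.png

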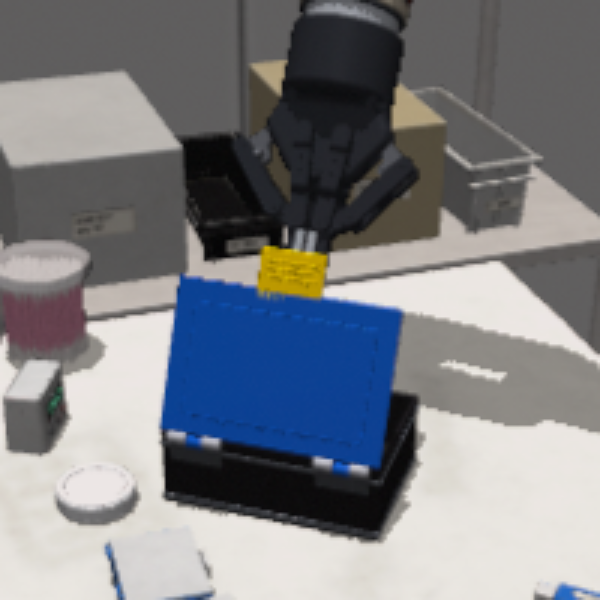

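```bash
python3 -m handwheel '[{"dx":0,"dy":0,"dz":0,"ax":0,"ay":0,"az":0},{"dx":0,"dy":0,"dz":0,"ax":0,"ay":0,"az":0},{"dx":0,"dy":0,"dz":0,"ax":0,"ay":0,"az":0}]'
python3 - <<'E'
from h import *
from plant import manip
show(W(-.0565,.121),tgtR(.65))
f=manip.grab_frame("side");print(lid(f))
f=manip.grab_frame("side");print(lid(f));cv2.imwrite("pics/side11.png",cv2.resize(f["image"][60:260,140:340],None,fx=3,fy=3))
E
```

```text
time: 10.45
tool_pos: [0.6077, 0.245, 0.1215]
tool_rot: [-0.318, 0.946, 0.065, -0.024]
contact_force: [0.7, -0.8, 0.1]
gripper_width: -0.002
t 10.45 pos [0.6077 0.245  0.1215] j [-0.0169  0.2103  1.6973  0.6507  1.3988 -0.3234] F [ 0.7216 -0.7859  0.1389]
d [ 0.0014  0.0033 -0.0019] r [ 0.0006  0.0065 -0.    ]
h -0.052760398816229334 hy 0.0014177376934871927 z 0.12147983096355577 axis [-0.0874  0.5983 -0.7965]
(np.int64(3250), np.float64(1.070596430160844), np.int64(490))
(np.int64(3243), np.float64(1.0696212422707645), np.int64(492))
```

View pics/side11.png

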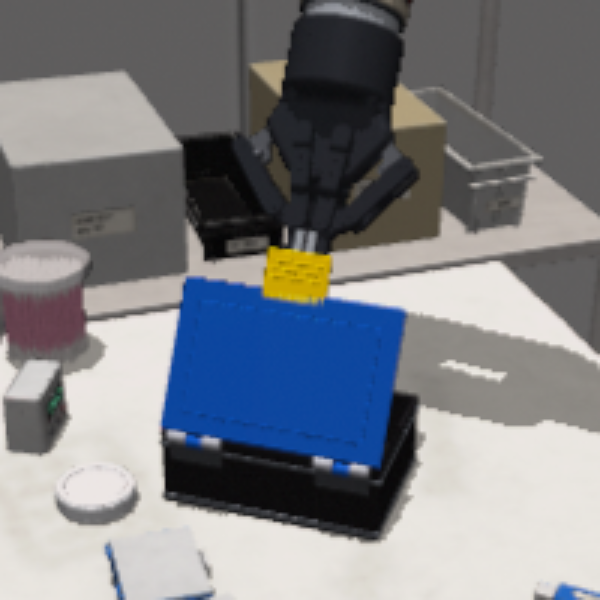

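The lid has stopped on the fingers at a reading of 1.07 (two equal readings), matching my model's predicted 1.03. It is caught; I'll hold briefly and work out the lowering path.

```bash
python3 -m handwheel '[{"dx":0,"dy":0,"dz":0,"ax":0,"ay":0,"az":0},{"dx":0,"dy":0,"dz":0,"ax":0,"ay":0,"az":0}]'
cat >> h.py <<'E'
ta=.65;A=np.array([np.sin(ta),-np.cos(ta)]);N=np.array([np.cos(ta),np.sin(ta)])
def tcp(th,e=.018):
    if th>.92: c=(.130-e)*np.array([-np.cos(th),np.sin(th)])
    else: c=.130*np.array([-np.cos(th),np.sin(th)])+e*A
    return c-.014*N+.025*A
def plan(ths):
    p=[tcp(t) for t in ths]
    for i in range(1,len(p),5):
        print("call from",round(ths[i-1],3))
        for j in range(i,min(i+5,len(p))):
            d=p[j]-p[i-1]; print("  %.3f dy %.4f dz %.4f"%(ths[j],-d@N,d@A))
E
python3 - <<'E'
from h import *
from plant import manip
f=manip.grab_frame("side");print(lid(f))
show(W(-.0565,.121),tgtR(.65))
plan(list(np.round(np.concatenate([[1.03],np.arange(1.0,.3,-.03),np.arange(.3,-.1,-.02)]),3)))
E
```

```text
time: 10.8
tool_pos: [0.6077, 0.245, 0.1215]
tool_rot: [-0.318, 0.946, 0.065, -0.024]
contact_force: [-0.2, -0.6, -1.0]
gripper_width: -0.0
(np.int64(3240), np.float64(1.0699697500481589), np.int64(498))
t 10.85 pos [0.6077 0.245  0.1215] j [-0.017   0.2103  1.6973  0.6507  1.3988 -0.3235] F [-0.378  -0.0724 -1.064 ]
d [ 0.0014  0.0033 -0.0019] r [ 0.0006  0.0064 -0.    ]
h -0.052788807897020146 hy 0.001408211122276424 z 0.12149658502820365 axis [-0.0874  0.5984 -0.7964]
call from 1.03
  1.000 dy 0.0033 dz -0.0003
  0.970 dy 0.0067 dz -0.0005
  0.940 dy 0.0101 dz -0.0006
  0.910 dy 0.0136 dz -0.0007
  0.880 dy 0.0175 dz -0.0006
call from 0.88
  0.850 dy 0.0039 dz 0.0002
  0.820 dy 0.0078 dz 0.0006
  0.790 dy 0.0117 dz 0.0010
  0.760 dy 0.0155 dz 0.0016
  0.730 dy 0.0194 dz 0.0023
call from 0.73
  0.700 dy 0.0038 dz 0.0008
  0.670 dy 0.0076 dz 0.0017
  0.640 dy 0.0114 dz 0.0027
  0.610 dy 0.0151 dz 0.0039
  0.580 dy 0.0188 dz 0.0051
call from 0.58
  0.550 dy 0.0037 dz 0.0014
  0.520 dy 0.0073 dz 0.0028
  0.490 dy 0.0108 dz 0.0044
  0.460 dy 0.0144 dz 0.0061
  0.430 dy 0.0178 dz 0.0079
call from 0.43
  0.400 dy 0.0034 dz 0.0019
  0.370 dy 0.0068 dz 0.0039
  0.340 dy 0.0101 dz 0.0060
  0.310 dy 0.0133 dz 0.0082
  0.300 dy 0.0143 dz 0.0089
call from 0.3
  0.280 dy 0.0021 dz 0.0015
  0.260 dy 0.0042 dz 0.0031
  0.240 dy 0.0062 dz 0.0047
  0.220 dy 0.0082 dz 0.0064
  0.200 dy 0.0102 dz 0.0081
call from 0.2
  0.180 dy 0.0019 dz 0.0017
  0.160 dy 0.0038 dz 0.0035
  0.140 dy 0.0057 dz 0.0053
  0.120 dy 0.0075 dz 0.0072
  0.100 dy 0.0093 dz 0.0091
call from 0.1
  0.080 dy 0.0018 dz 0.0019
  0.060 dy 0.0035 dz 0.0039
  0.040 dy 0.0051 dz 0.0059
  0.020 dy 0.0068 dz 0.0079
  -0.000 dy 0.0084 dz 0.0099
call from -0.0
  -0.020 dy 0.0016 dz 0.0021
  -0.040 dy 0.0031 dz 0.0042
  -0.060 dy 0.0045 dz 0.0063
  -0.080 dy 0.0060 dz 0.0085
```

```bash
python3 -m handwheel '[{"dx":0,"dy":0.0033,"dz":-0.0003,"ax":0,"ay":0,"az":0},{"dx":0,"dy":0.0067,"dz":-0.0005,"ax":0,"ay":0,"az":0},{"dx":0,"dy":0.0101,"dz":-0.0006,"ax":0,"ay":0,"az":0},{"dx":0,"dy":0.0136,"dz":-0.0007,"ax":0,"ay":0,"az":0},{"dx":0,"dy":0.0175,"dz":-0.0006,"ax":0,"ay":0,"az":0}]'
python3 - <<'E'
from h import *
from plant import manip
f=manip.grab_frame("side");print(lid(f))
p=tcp(.88);show(W(p[0],p[1]+.055),tgtR(.65))
E
```

```text
time: 11.48
tool_pos: [0.6096, 0.2306, 0.1112]
tool_rot: [-0.318, 0.946, 0.065, -0.025]
contact_force: [0.2, -0.7, -0.4]
gripper_width: -0.003
(np.int64(3135), np.float64(0.9217522011982275), np.int64(442))
t 11.525 pos [0.6095 0.2303 0.1107] j [-0.04    0.2242  1.7008  0.6475  1.3982 -0.351 ] F [-0.1534 -1.8219 -0.415 ]
d [ 0.0016 -0.0008 -0.0016] r [ 0.0008  0.0067 -0.0007]
h -0.06759992782436611 hy 0.0015758594512126657 z 0.1107210226458787 axis [-0.0877  0.5982 -0.7965]
```

Following exactly as the model predicts (reading 0.92, offset 0.04).

```bash
python3 -m handwheel '[{"dx":0,"dy":0.0039,"dz":0.0002,"ax":0,"ay":0,"az":0},{"dx":0,"dy":0.0078,"dz":0.0006,"ax":0,"ay":0,"az":0},{"dx":0,"dy":0.0117,"dz":0.001,"ax":0,"ay":0,"az":0},{"dx":0,"dy":0.0155,"dz":0.0016,"ax":0,"ay":0,"az":0},{"dx":0,"dy":0.0194,"dz":0.0023,"ax":0,"ay":0,"az":0}]'
python3 - <<'E'
from h import *
from plant import manip
f=manip.grab_frame("side");print(lid(f))
p=tcp(.73);show(W(p[0],p[1]+.055),tgtR(.65))
E
```

```text
time: 12.15
tool_pos: [0.6115, 0.2167, 0.0976]
tool_rot: [-0.318, 0.946, 0.065, -0.024]
contact_force: [0.8, 0.0, 0.1]
gripper_width: -0.001
(np.int64(2917), np.float64(0.7774476495651929), np.int64(437))
t 12.2 pos [0.6113 0.2164 0.0971] j [-0.0617  0.2428  1.7043  0.6449  1.3928 -0.3809] F [ 0.7833 -0.8988 -0.5679]
d [ 0.0016 -0.0008 -0.0018] r [ 0.0008  0.0067 -0.0007]
h -0.0816000951243574 hy 0.0016101251891797981 z 0.0970974693637372 axis [-0.0877  0.5982 -0.7965]
```

```bash
python3 -m handwheel '[{"dx":0,"dy":0.0038,"dz":0.0008,"ax":0,"ay":0,"az":0},{"dx":0,"dy":0.0076,"dz":0.0017,"ax":0,"ay":0,"az":0},{"dx":0,"dy":0.0114,"dz":0.0027,"ax":0,"ay":0,"az":0},{"dx":0,"dy":0.0151,"dz":0.0039,"ax":0,"ay":0,"az":0},{"dx":0,"dy":0.0188,"dz":0.0051,"ax":0,"ay":0,"az":0}]'
python3 - <<'E'
from h import *
from plant import manip
f=manip.grab_frame("side");print(lid(f));cv2.imwrite("pics/side12.png",cv2.resize(f["image"][60:260,140:340],None,fx=3,fy=3))
p=tcp(.58);show(W(p[0],p[1]+.055),tgtR(.65))
E
```

```text
time: 12.82
tool_pos: [0.613, 0.205, 0.0822]
tool_rot: [-0.318, 0.946, 0.065, -0.024]
contact_force: [-0.2, -0.1, -0.7]
gripper_width: 0.001
(np.int64(2652), np.float64(0.6348366324257567), np.int64(424))
t 12.875 pos [0.6128 0.2047 0.0816] j [-0.0799  0.2645  1.7075  0.6433  1.3831 -0.4099] F [ 0.1249 -0.5683 -0.0787]
d [ 0.0017 -0.0008 -0.0018] r [ 0.0007  0.0068 -0.0006]
h -0.09337945158801896 hy 0.0016990369584832627 z 0.0816173292120065 axis [-0.0878  0.5982 -0.7965]
```

View pics/side12.png

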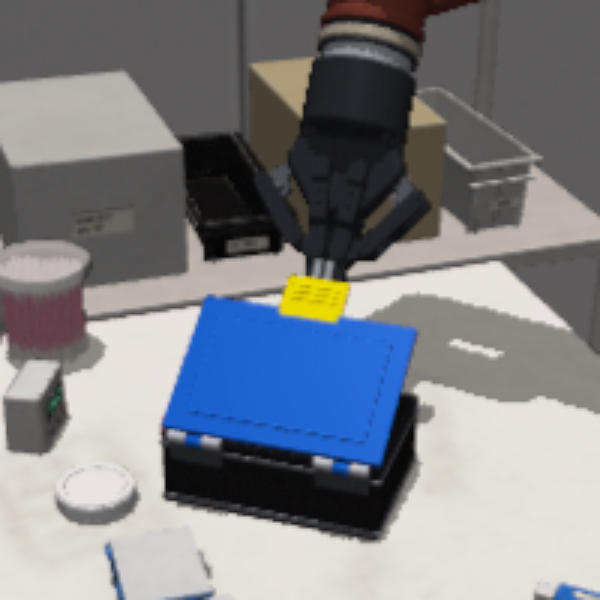

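The tab rests on the fingers at crop (315,275), and the lid reads 0.63 against 0.58 in the model. Continuing.

```bash
python3 -m handwheel '[{"dx":0,"dy":0.0037,"dz":0.0014,"ax":0,"ay":0,"az":0},{"dx":0,"dy":0.0073,"dz":0.0028,"ax":0,"ay":0,"az":0},{"dx":0,"dy":0.0108,"dz":0.0044,"ax":0,"ay":0,"az":0},{"dx":0,"dy":0.0144,"dz":0.0061,"ax":0,"ay":0,"az":0},{"dx":0,"dy":0.0178,"dz":0.0079,"ax":0,"ay":0,"az":0}]'
python3 - <<'E'
from h import *
from plant import manip
f=manip.grab_frame("side");print(lid(f))
p=tcp(.43);show(W(p[0],p[1]+.055),tgtR(.65))
E
```

```text
time: 13.5
tool_pos: [0.6143, 0.1957, 0.0651]
tool_rot: [-0.318, 0.946, 0.065, -0.024]
contact_force: [0.3, -0.0, -0.1]
gripper_width: 0.003
(np.int64(2349), np.float64(0.48969590753268316), np.int64(348))
t 13.55 pos [0.614  0.1955 0.0645] j [-0.0942  0.2891  1.7103  0.6429  1.3691 -0.4373] F [-0.2793 -0.6283 -0.5657]
d [ 0.0017 -0.0007 -0.0019] r [ 0.0007  0.0068 -0.0007]
h -0.10270761216432552 hy 0.0017432690421351979 z 0.06451224230340612 axis [-0.0878  0.5982 -0.7965]
```

```bash
python3 -m handwheel '[{"dx":0,"dy":0.0034,"dz":0.0019,"ax":0,"ay":0,"az":0},{"dx":0,"dy":0.0066,"dz":0.0038,"ax":0,"ay":0,"az":0},{"dx":0,"dy":0.0094,"dz":0.0055,"ax":0,"ay":0,"az":0},{"dx":0,"dy":0.0119,"dz":0.0072,"ax":0,"ay":0,"az":0},{"dx":0,"dy":0.0143,"dz":0.0089,"ax":0,"ay":0,"az":0}]'
python3 - <<'E'
from h import *
from plant import manip
f=manip.grab_frame("side");print(lid(f));cv2.imwrite("pics/side13.png",cv2.resize(f["image"][60:260,140:340],None,fx=3,fy=3))
p=tcp(.3);show(W(p[0],p[1]+.055),tgtR(.65))
E
```

```text
time: 14.18
tool_pos: [0.615, 0.1898, 0.0494]
tool_rot: [-0.318, 0.946, 0.065, -0.024]
contact_force: [-0.3, 0.4, -0.2]
gripper_width: -0.002
(np.int64(1894), np.float64(0.37002793772045395), np.int64(348))
t 14.225 pos [0.6148 0.1897 0.049 ] j [-0.1032  0.3118  1.7124  0.6437  1.354  -0.4594] F [-0.0705 -0.9024 -0.4984]
d [ 0.0017 -0.0004 -0.0018] r [ 0.0007  0.0067 -0.0004]
h -0.10856543128082642 hy 0.0017206254729382044 z 0.049017636556508114 axis [-0.0876  0.5983 -0.7965]
```

View pics/side13.png

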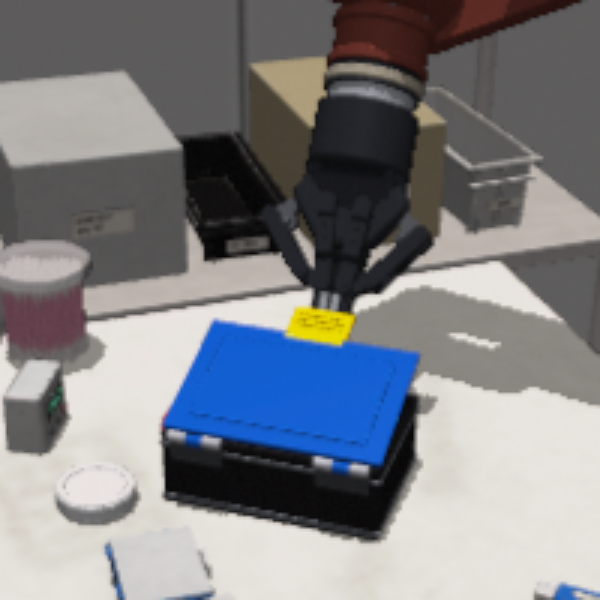

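```bash
python3 -m handwheel '[{"dx":0,"dy":0.0021,"dz":0.0015,"ax":0,"ay":0,"az":0},{"dx":0,"dy":0.0042,"dz":0.0031,"ax":0,"ay":0,"az":0},{"dx":0,"dy":0.0062,"dz":0.0047,"ax":0,"ay":0,"az":0},{"dx":0,"dy":0.0082,"dz":0.0064,"ax":0,"ay":0,"az":0},{"dx":0,"dy":0.0102,"dz":0.0081,"ax":0,"ay":0,"az":0}]'
python3 - <<'E'
from h import *
from plant import manip
f=manip.grab_frame("side");print(lid(f))
p=tcp(.2);show(W(p[0],p[1]+.055),tgtR(.65))
E
```

```text
time: 14.85
tool_pos: [0.6154, 0.1866, 0.0368]
tool_rot: [-0.318, 0.946, 0.065, -0.024]
contact_force: [0.0, -0.6, -0.2]
gripper_width: 0.003
(np.int64(1427), np.float64(0.2694965124297526), np.int64(311))
t 14.9 pos [0.6152 0.1866 0.0364] j [-0.1081  0.3304  1.7138  0.6451  1.3406 -0.4754] F [ 0.9468 -0.9277 -1.2149]
d [ 0.0018 -0.0004 -0.0019] r [ 0.0006  0.0066 -0.0004]
h -0.11171326500557659 hy 0.0017641769760070635 z 0.036429809114271294 axis [-0.0876  0.5984 -0.7964]
```

```bash
python3 -m handwheel '[{"dx":0,"dy":0.0019,"dz":0.0017,"ax":0,"ay":0,"az":0},{"dx":0,"dy":0.0038,"dz":0.0035,"ax":0,"ay":0,"az":0},{"dx":0,"dy":0.0057,"dz":0.0053,"ax":0,"ay":0,"az":0},{"dx":0,"dy":0.0075,"dz":0.0072,"ax":0,"ay":0,"az":0},{"dx":0,"dy":0.0093,"dz":0.0091,"ax":0,"ay":0,"az":0}]'
python3 - <<'E'
from h import *
from plant import manip
f=manip.grab_frame("side");print(lid(f));cv2.imwrite("pics/side14.png",cv2.resize(f["image"][60:260,140:340],None,fx=3,fy=3))
p=tcp(.1);show(W(p[0],p[1]+.055),tgtR(.65))
E
```

```text
time: 15.52
tool_pos: [0.6156, 0.1847, 0.0239]
tool_rot: [-0.318, 0.946, 0.065, -0.024]
contact_force: [-0.1, -0.5, -0.7]
gripper_width: 0.0
(np.int64(518), np.float64(0.16577730294343146), np.int64(309))
t 15.575 pos [0.6154 0.1847 0.0235] j [-0.1109  0.3496  1.7151  0.6473  1.3257 -0.4901] F [ 0.7206 -0.5277 -0.7057]
d [ 0.0018 -0.0003 -0.0019] r [ 0.0006  0.0066 -0.0004]
h -0.11356713580556553 hy 0.001839098442623507 z 0.023538549910634685 axis [-0.0876  0.5984 -0.7964]
```

View pics/side14.png

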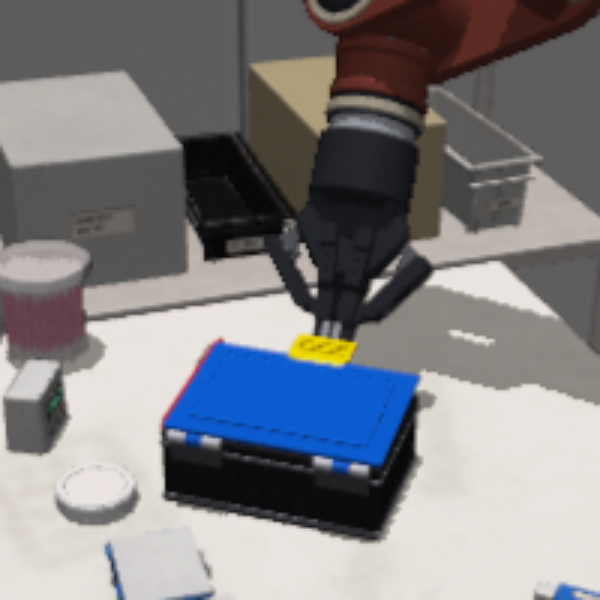

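Run:
```python
from h import *
from plant import manip
np.set_printoptions(precision=4,suppress=True)
d=np.load("top0.npz");im=d["image"].astype(int);P=cloud(d)
m=(im[...,2]>120)&(im[...,1]<70)&(im[...,0]<80);m[:, :255]=0;m[140:]=0
q=P[m];q=q[np.isfinite(q).all(1)];print(len(q),q.min(0),q.max(0))
f=manip.grab_frame("side")
for p in (q[q[:,1].argmin()],q[q[:,1].argmax()]):
    u,v,_=proj(f,p);print(p,u,v,"crop",(u-140)*3,(v-60)*3)
im=f["image"].astype(int);m=(im[...,2]>110)&(im[...,1]<70)&(im[...,0]<90);m[:150]=0;m[:,:180]=0;m[:,260:]=0;m[230:]=0
Q=cloud(f)[m];print(m.sum(),Q[:12])
cv2.imwrite("pics/z5.png",cv2.resize(f["image"][160:230,185:285],None,fx=7,fy=7,interpolation=cv2.INTER_NEAREST))
```

```text
140 [0.7193 0.1009 0.0037] [0.7443 0.2308 0.0126]
[0.7443 0.1009 0.0067] 212.49022777144398 172.4750079127359 crop 217.47068331433195 337.42502373820764
[0.72   0.2308 0.0053] 193.6590983335646 201.25007454958015 crop 160.9772950006938 423.7502236487404
3 [[0.7379 0.1392 0.0071]
 [0.7346 0.1547 0.0079]
 [0.7175 0.2336 0.0056]]
```

View pics/z5.png

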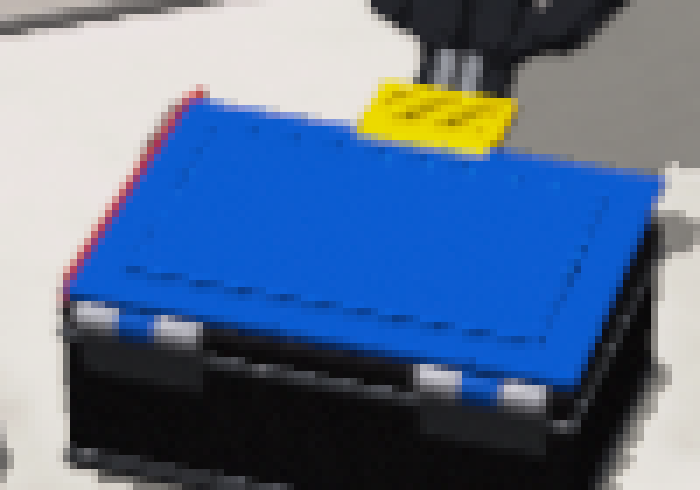

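The red line is the pen in its original place, seen past the lid edge. Its predicted projection matches. Lowering the last part.

```bash
python3 -m handwheel '[{"dx":0,"dy":0.0018,"dz":0.0019,"ax":0,"ay":0,"az":0},{"dx":0,"dy":0.0035,"dz":0.0039,"ax":0,"ay":0,"az":0},{"dx":0,"dy":0.0051,"dz":0.0059,"ax":0,"ay":0,"az":0},{"dx":0,"dy":0.0068,"dz":0.0079,"ax":0,"ay":0,"az":0},{"dx":0,"dy":0.0084,"dz":0.0099,"ax":0,"ay":0,"az":0}]'
python3 - <<'E'
from h import *
from plant import manip
show(W(-.115,.0123),tgtR(.65))
E
```

```text
time: 16.25
tool_pos: [0.6156, 0.1841, 0.011]
tool_rot: [-0.318, 0.945, 0.065, -0.025]
contact_force: [-0.3, -0.2, 0.9]
gripper_width: 0.006
t 16.25 pos [0.6156 0.1841 0.011 ] j [-0.1119  0.3688  1.7158  0.6504  1.3104 -0.5037] F [-0.2863 -0.2083  0.8533]
d [ 0.0017 -0.0001 -0.0015] r [ 0.0003  0.0065 -0.    ]
h -0.1141611964162923 hy 0.00174263372127553 z 0.011026373273578721 axis [-0.0875  0.5986 -0.7962]
```

```bash
python3 -m handwheel '[{"dx":0,"dy":0.0016,"dz":0.0010,"ax":0,"ay":0,"az":0},{"dx":0,"dy":0.0032,"dz":0.0020,"ax":0,"ay":0,"az":0},{"dx":0,"dy":0.0048,"dz":0.0030,"ax":0,"ay":0,"az":0},{"dx":0,"dy":0.0064,"dz":0.0030,"ax":0,"ay":0,"az":0}]'
python3 - <<'E'
from h import *
from plant import manip
f=manip.grab_frame("side");cv2.imwrite("pics/side15.png",cv2.resize(f["image"][60:260,140:340],None,fx=3,fy=3))
b,y=masks(f["image"]);P=cloud(f)
yy=y.copy();yy[:150]=0;yy[230:]=0;yy[:,:230]=0
q=P[yy]-H;q=q[np.isfinite(q).all(1)];print(len(q),"tab h,z",np.median(q@hx),np.median(q[:,2])+.055)
show(W(-.118,.01),tgtR(.65))
E
```

```text
time: 16.75
tool_pos: [0.6159, 0.1808, 0.0048]
tool_rot: [-0.318, 0.946, 0.065, -0.025]
contact_force: [-0.0, -0.5, -0.8]
gripper_width: -0.001
125 tab h,z -0.11786877184661522 0.05958046119625715
t 16.8 pos [0.6159 0.1807 0.0047] j [-0.1172  0.3792  1.7151  0.6501  1.3054 -0.5133] F [-0.0303 -0.0213  0.027 ]
d [ 0.0018 -0.003  -0.0045] r [ 0.0005  0.0066 -0.0002]
h -0.11766343281681331 hy 0.0018371658339812963 z 0.004677770371360156 axis [-0.0875  0.5984 -0.7964]
```

View pics/side15.png

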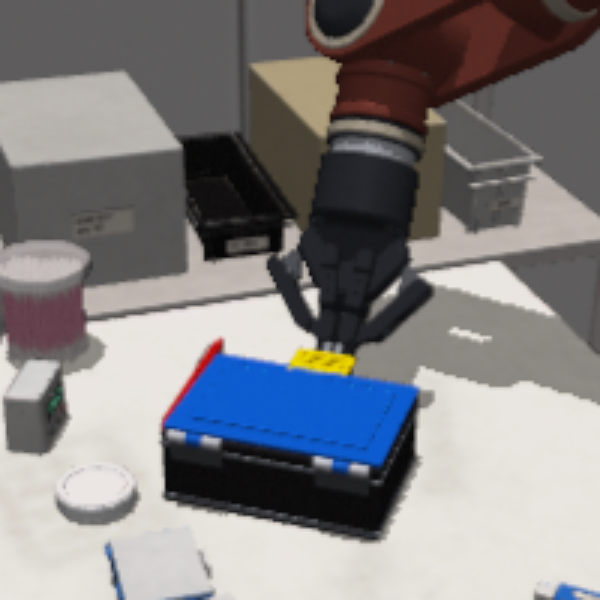

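The tab's top face is at 59.6 mm against an expected 59 mm, so the lid is shut. Withdrawing straight out in front, then up.

```bash
python3 -m handwheel '[{"dx":0,"dy":0.006,"dz":-0.004,"ax":0,"ay":0,"az":0},{"dx":0,"dy":0.020,"dz":-0.015,"ax":0,"ay":0,"az":0},{"dx":0,"dy":0.048,"dz":-0.036,"ax":0,"ay":0,"az":0},{"dx":0,"dy":0.06,"dz":-0.09,"ax":0,"ay":0,"az":0},{"dx":0,"dy":0.06,"dz":-0.15,"ax":0,"ay":0,"az":0}]'
python3 -m handwheel '[{"dx":0,"dy":0.03,"dz":-0.05,"ax":0,"ay":0,"az":0},{"dx":0,"dy":0.05,"dz":-0.10,"ax":0,"ay":0,"az":0},{"dx":0,"dy":0.05,"dz":-0.10,"ax":0,"ay":0,"az":0}]'
python3 - <<'E'
from h import *
from plant import manip
f=manip.grab_frame("side");cv2.imwrite("pics/side16.png",f["image"])
b,y=masks(f["image"]);P=cloud(f)
yy=y.copy();yy[:150]=0;yy[230:]=0;yy[:,:230]=0
q=P[yy]-H;q=q[np.isfinite(q).all(1)];print(len(q),"tab h,z",np.median(q@hx),np.median(q[:,2])+.055)
bb=b.copy();bb[:160]=0;bb[230:]=0;bb[:,300:]=0;bb[:,:190]=0
q=P[cv2.erode(bb.astype(np.uint8),np.ones((3,3)))>0]-H;q=q[np.isfinite(q).all(1)]
print(np.polyfit(-(q@hx),q[:,2],1))
f=manip.grab_frame("top");cv2.imwrite("pics/top16.png",f["image"])
show(W(-.118,.01),tgtR(.65))
E
```

```text
time: 17.42
tool_pos: [0.6345, 0.0414, 0.0875]
tool_rot: [-0.319, 0.945, 0.063, -0.026]
contact_force: [-0.0, -0.0, -0.1]
gripper_width: 0.004
time: 17.8
tool_pos: [0.6519, -0.0608, 0.1408]
tool_rot: [-0.316, 0.946, 0.063, -0.021]
contact_force: [-0.4, 0.4, -0.0]
gripper_width: 0.001
114 tab h,z -0.11611304650744778 0.059745575711659504
[0.00869558 0.00499369]
t 17.9 pos [ 0.6495 -0.0567  0.1374] j [-0.4428  0.3635  1.4819  0.5313  1.677  -0.6244] F [ 0.0584 -0.0432 -0.5333]
d [ 0.0015 -0.1136  0.2462] r [ 0.0006  0.0054 -0.0012]
h -0.35741397308858064 hy 0.00035475058622607894 z 0.13740180931480073 axis [-0.0864  0.5985 -0.7964]
```

View pics/side16.png

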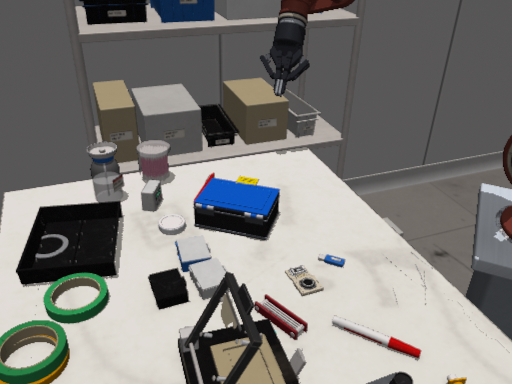

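View pics/top16.png

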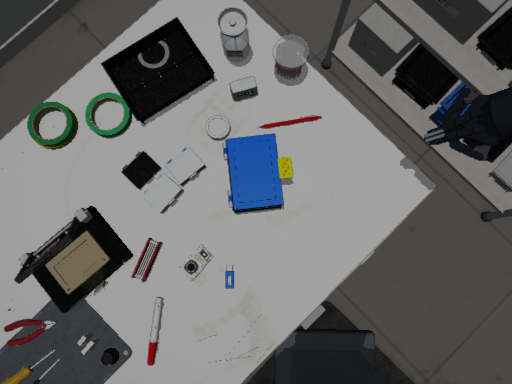

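Lid shut (measured slope 0.009), bystanders unmoved in the top view, robot clear with no contact force. One more row to let the arm settle, then I hand in.

```bash
python3 -m handwheel '[{"dx":0,"dy":0,"dz":0,"ax":0,"ay":0,"az":0},{"dx":0,"dy":0,"dz":0,"ax":0,"ay":0,"az":0}]'
python3 - <<'E'
from plant import manip
s=manip.state();print(s["joint_vel"],s["contact_force"]);print(manip.job_done())
E
```

```text
time: 18.15
tool_pos: [0.6487, -0.0542, 0.1363]
tool_rot: [-0.319, 0.945, 0.065, -0.026]
contact_force: [-0.8, -0.1, -0.0]
gripper_width: -0.001
[ 0.00120612 -0.00250827 -0.00687792  0.00141172  0.00101898  0.00163131] [-0.77959937 -0.09423931 -0.01115502]
the job is handed in; nothing more can be done
None
```

The lid is shut and the job is handed in at about 18 s. I tipped the lid from behind and let it fall freely. It was caught on the outside of the closed fingers at about 1.03 rad, lowered at about 0.16–0.24 rad/s, and the fingers then withdrew to the front.

**Last checks:**
- **Lid:** the camera gives a lid slope of 0.009 rad, and the tab's top face is at 59.7 mm against an expected 59 mm.
- **Case and bystanders:** they look unmoved in the top view. The two units are hidden under the shut lid and could not be checked.
- **Robot:** it stands clear and at rest. Wrist forces are within their noise of about 1 N.

**What disagreed or failed on the way:**
- **Fingertips:** when shut, they ended about 25 mm short of the reported TCP, so the first push passed over the tab without touching it.
- **Second push:** it read about 8 N at the wrist (the limit on the lid is 12 N). I backed off and repeated it with the tool steeper, at about 2 N or less.
- **Lid angle:** my camera reading ran about 0.04–0.07 rad above my finger-path model.

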